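# Set the dosing pump's shoe with a feeler blade

## Task

Set this drinks pump: take the red-handled feeler blade from its blue stand and slide it fully home into the gap between the aluminium track block and the white sprung shoe, then slide the yellow-lugged carriage in until the shoe nips the blade. With nothing touching the carriage, draw the blade up about 10 mm to feel the drag, and readjust the carriage until it takes a light but definite pull of about 5 N. Finally push the blade fully home again and leave it standing there, nipped, for the fitter; do not force the blade or nip it hard, and leave the other things alone.

Things in the scene. Friction and masses are not known exactly. Their poses are not given: they have to be found in the camera images.
- pump: pump head fixed to the table: steel base plate 110 x 225 x 12, aluminium track block (x -32..32, y 0..36, top z 70), black motor behind it (y 36..86, top z 68), sliding carriage with a white sprung shoe on the -y side. Origin on the table straight below the middle of the block's flat gap face (y = 0). y points from carriage to block (closing), x along the gap, z up. Plate: y -125..100
- gap (a point): middle of the upper edge of the block's gap face, 70 above the table; axes as the pump's. The gap, open above and 58 deep, lies on its -y side, up to the white shoe's face (40 along x, 16 thick, top level with the block), which starts 7 to 14 away: how far the shoe stands out from the carriage varies by 6, unmeasured. Its spring gives about 5 N per mm pressed back, solid after 7
- carriage: the pump's carriage: grey block 50 x 60 x 46 with an upright yellow lug on the end away from the gap. Axes as the pump's; origin below the middle of the lug, 12 above the table. It only slides along the pump's y, + closing the gap (travel 14; origin starts 91 to 92 from the gap face). It slides stiffly at about 12 N and stays where left, also against the shoe's spring
- lug (a point): centre of the yellow lug: 79 above the table; the lug is 40 along x, 12 along y and stands from 60 to 98 above the table; the base plate reaches 33 beyond it. It may be pushed from either side or pinched; axes as the carriage's
- blade: feeler blade: steel, 24 wide (x) x 5 thick (y) x 42.5 long with a V-shaped lower edge, under a red block handle 36 (x) x 28 (y) x 50 high; 0.07 to 0.14 kg. Origin at the middle of the handle's underside (shoulder), z up, blade towards -z. It starts upright in the stand. Fully home in the gap, x along the gap, its shoulder rests on block and shoe, 70 above the table
- blade_tip (a point): middle of the blade's lower edge, 42.5 below the blade's origin. In the nipped gap the drag on the blade is about 1.2 times the shoe's pressing force (0.95 to 1.45) while it slides; read at a standstill just after a pull it is up to a third lower
- stand: the blade's blue stand, fixed, 70 (x) x 60 (y) x 50 high, with one slot 26 x 7 from its top; origin at the middle of its underside, slot along x
- wrench: steel open-ended wrench, 180 long, lying flat; bystander, origin at the middle of its underside
- spare_pump: spare black pump motor, 54 diameter, 67 high, upright; bystander, origin at the middle of its underside
- fitting: small brass fitting, 28 diameter, 34 high; bystander, origin at the middle of its underside
- tumbler1: clear tumbler, 72 diameter, 110 high; bystander, origin at the middle of its underside
- tumbler2: a second clear tumbler, the same; bystander, origin at the middle of its underside
- syrup: amber bottle, 66 diameter, 190 high; bystander, origin at the middle of its underside
- tray: grey parts tray, 100 x 160 x 35; bystander, origin at the middle of its underside
- screwdriver: screwdriver with orange handle, 200 long, lying flat; bystander, origin at the middle of its underside
Things that resemble listed ones, but are neither listed nor needed, are in the scene too. Of the things like the blade, leave any that is orange or pink; of the rest the smaller one is meant.

How it is judged (in metres and radians):
On the way, in this order (a step that is already met when the one before it is completed fails the run):
1. the blade is fully home in the gap, upright, before the carriage is closed (x of blade in the frame of pump between -0.012 and 0.012 m and y of blade in the frame of pump between -0.013 and 0 m and angle between blade's own z axis and vertical below 0.12 rad and angle between the x axis of blade and the x axis of pump, either way round below 0.15 rad and z of blade in the frame of pump between 0.066 and 0.0725 m), for 0.2 s.
2. the carriage has been slid in so that the shoe nips the blade (1.5 to 12 N), with the fingers off the carriage and the blade home (all of step 1 and contact force between carriage and blade between 1.5 and 12 N and distance of carriage from where it was at the start of the episode above 0.0015 m and contact force between the fingers and carriage below 0.2 N), for 0.2 s.
3. the nipped blade is drawn up in the fingers by at least 5 mm, still in the gap and nipped with 1.5 to 12 N, fingers off the carriage (x of blade in the frame of pump between -0.012 and 0.012 m and y of blade in the frame of pump between -0.013 and 0 m and angle between blade's own z axis and vertical below 0.12 rad and angle between the x axis of blade and the x axis of pump, either way round below 0.15 rad and contact force between carriage and blade between 1.5 and 12 N and distance of carriage from where it was at the start of the episode above 0.0015 m and contact force between the fingers and carriage below 0.2 N and z of blade in the frame of pump between 0.075 and 0.095 m and contact force between the fingers and blade above 1 N), for 0.1 s.
At the end, for the whole second after the job is handed in: The blade stands fully home in the gap (shoulder within 2.5 mm of the tops of the track block, upright within 7 degrees, in line with the gap), still and released, the carriage has been moved in and the shoe presses on the blade with 1.5 to 12 N (contact force between carriage assembly and blade) (all of step 2 and linear speed of blade below 0.01 m/s and contact force between the fingers and blade below 0.2 N); the robot touches nothing.
It fails at once if the shoe nips the blade with more than 18 N (contact force between carriage and blade above 18 N).
It fails at once if the blade is forced against the pump (over 60 N) (contact force between pump and blade above 60 N).
It fails at once if a bystander is moved more than 30 mm (distance of any of wrench, spare_pump, fitting, tumbler1, tumbler2, syrup, tray, screwdriver from where it was at the start of the episode above 0.03 m).
It also fails if it takes over 72 s, if anything falls off the work surface, if the arm or the gripper's body presses on something with over 40 N, if the wrist force passes 120 N, or if a joint passes its speed limit or range.

## Robot

A 7-joint arm with a two-finger parallel gripper is mounted at the origin on the work surface. World frame = base frame: x ahead of the robot, y to its left, z up, the work surface at z = 0. Lengths are in m, angles in degrees, forces in N, time in s.
With the tool pointing down it reaches from about 0.425 to 0.875 m from the base axis. Payload 4.7 kg.
Tool frame: the origin (TCP) lies midway between the tips of the shut fingers; the grasp point (between the pads) lies 19 mm behind it (env.tcp_to_grasp is the distance from the TCP to the grasp point, in m); z points along the fingers, x is the direction in which the jaws open and shut, and the axes are right-handed (so a half turn about z gives the same grasp; the last joint's range is limited). The gripper opens to 87 mm and grips with 3 to 60 N. Pads are 19 mm wide; open, the fingers measure 117 mm over their backs; the gripper's body (75 mm by 190 mm) begins 51 mm behind the grasp point.
Start: joints at [-62.447, 18.392, -4.016, 83.108, 1.295, 78.541, -3.26], TCP at [0.293, 0.58, 0.223] pointing down, gripper open.
Joint ranges: [-163.93, 163.93], [-17.29, 119.83], [-79.2, 71.16], [3.27, 140.29], [-89.18, 269.18], [5.43, 117.66], [-154.24, 154.24]. Speed limits (degrees/s): [147.25, 147.25, 180, 180, 180, 180, 180].

## Interface

Orientations are given as [roll, pitch, yaw] about the fixed x, y, z axes, in that order (R = Rz(yaw) Ry(pitch) Rx(roll)).
In Python, from cell import env, viewer gives the robot as it stands.
- The arm moves only by the shell command python3 -m pendant 'ROWS' [OPENING] [FORCE]. ROWS is JSON, a list of rows, each a list of 6 numbers: the shift along the tool's x, y, z each as a share of 0.1 m, from -1 to 1, then the turn, a rotation vector about the tool's x, y, z each as a share of 90 degrees, from -1 to 1. A call has exactly 8 rows; each row is the pose to reach, as a shift and turn from the pose commanded when the call began, along the tool's axes at that moment; what a row does not reach only later rows make up. A row lasts 1/8 s, in which the tool goes at most 62.5 mm and 10.7 degrees, less where a joint would pass 70% of its speed; a pose out of reach is approached as far as the arm can. A call with a number of a shift or a turn outside -1 to 1 is refused whole. A call with a gripper value outside its range is refused whole. OPENING is the finger opening in mm, from 0 to 87, set as the call begins (- or left out, the last holds). The fingers move at their own pace and stop on an object; FORCE is the grip in N (left out, the last holds). Time passes only in rows, so rows that repeat a pose let the fingers close, or fill a call up. It gives the time, the measured TCP pose, the force and the opening at its end, in the units of the state.
- env.get_obs(): the state, without advancing time (a new reading comes with each control period).
- viewer.read_camera(name): name is "scene" or "top" or "wrist"; returns a dict with "frame" (420x560x3 uint8, red, green, blue), "fx", "fy", "cx", "cy" (pixels), "view" (4x4, takes a point from world to camera coordinates); the wrist camera has in their place "hand_eye" (4x4, takes a point from camera to tool coordinates, whose origin is the TCP and whose axes are the tool frame's). Camera axes: x right, y down, z forward; pixel columns grow to the right and rows downward; lengths in m; the calibration is good to about 2 mm. The wrist camera is an equidistant fisheye: a pixel r from the principal point sees the ray r / f radians off the axis. A picture is of the moment at which its call begins: read the wrist's pose just before it. There is no depth.
- env.sign_off(): hands the job in, once; it reports no verdict.
The state is a dict: "time_s": time; "qpos": joint angles; "joint_velocities": joint speeds; "effort": joint torques, N m; "tool_pos": TCP position; "tool_rot": TCP orientation; "force": force on the tool from outside, world axes, zero at the start; "wrist_torque": the same for the moment, N m; "grip_width": finger opening in m.
Only numpy, scipy, OpenCV 4.12 (cv2) and the standard library are available. Lean on these libraries where they do the work, as an engineer would, in place of code of your own. Each camera call takes 0.05 s, during which the arm holds its last target.

## Working session

There is one attempt and no reset: what is moved stays moved. The work goes in short steps, Python scripts to look and compute and a shell command to move; the robot and the scene stay as the last step left them, time stands still between calls to the robot, and variables do not carry over. Pictures are saved under pics/ and viewed, and the job is handed in when it is done.

```bash
ls; mkdir -p pics; python3 - <<'E'
from cell import env, viewer
import cv2,numpy as np
for n in ["scene","top","wrist"]:
    o=env.get_obs()
    d=viewer.read_camera(n)
    cv2.imwrite(f"pics/{n}0.png",d["frame"][:,:,::-1])
    print(n,{k:(np.round(v,4).tolist() if k!='frame' else 0) for k,v in d.items()})
print(o)
E
```

```text
pics
scene {'frame': 0, 'fx': 491.209, 'fy': 491.209, 'cx': 277.4721, 'cy': 212.0348, 'view': [[0.8815, 0.4721, 0.011, -0.4802], [0.2894, -0.5216, -0.8026, -0.0761], [-0.3732, 0.7107, -0.5964, 1.4218], [0.0, 0.0, 0.0, 1.0]]}
top {'frame': 0, 'fx': 546.9478, 'fy': 546.9478, 'cx': 271.1666, 'cy': 209.7951, 'view': [[-0.0037, -1.0, -0.0021, 0.013], [-0.9922, 0.004, -0.1243, 0.5319], [0.1243, 0.0016, -0.9922, 1.4167], [0.0, 0.0, 0.0, 1.0]]}
wrist {'frame': 0, 'fx': 325.1923, 'fy': 325.1923, 'cx': 283.1159, 'cy': 212.1912, 'hand_eye': [[1.0, -0.001, 0.0007, -0.0001], [0.0007, 0.9601, 0.2797, -0.0782], [-0.001, -0.2797, 0.9601, -0.1612], [0.0, 0.0, 0.0, 1.0]]}
{'time_s': 0.1, 'qpos': array([-62.44839509,  18.43435942,  -4.01630895,  83.16684678,
         1.29498352,  78.54018364,  -3.25851846]), 'joint_velocities': array([ 0.01287917, -0.10718298,  0.00585855, -0.18568127, -0.01811004,
        0.02639572,  0.11579131]), 'effort': array([-5.78626009e-05, -4.92572987e+01, -4.05622115e-01, -3.13396168e+01,
       -6.41661091e-02,  3.95454594e-02,  1.09722093e-04]), 'tool_pos': array([0.29231959, 0.58001933, 0.22158545]), 'tool_rot': array([1.79994891e+02, 9.61583087e-02, 6.32601778e+01]), 'force': array([ 0.49349947, -0.97437444, -0.20609411]), 'wrist_torque': array([-0.00883795, -0.0128541 ,  0.07170653]), 'grip_width': 0.08723651366523702}
```

View pics/scene0.png

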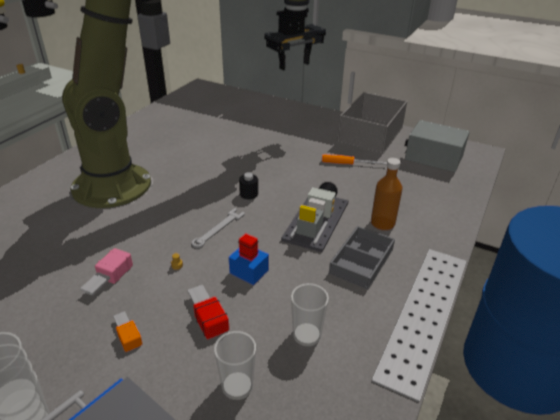

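View pics/top0.png

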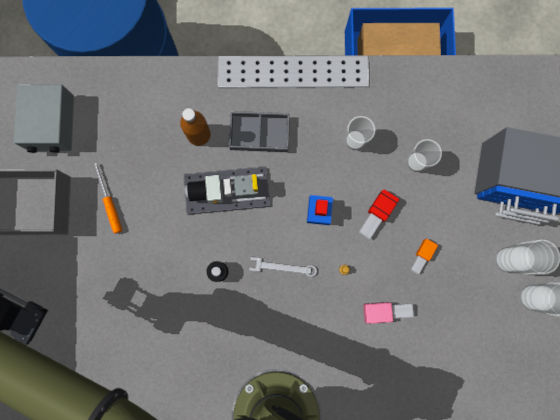

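View pics/wrist0.png

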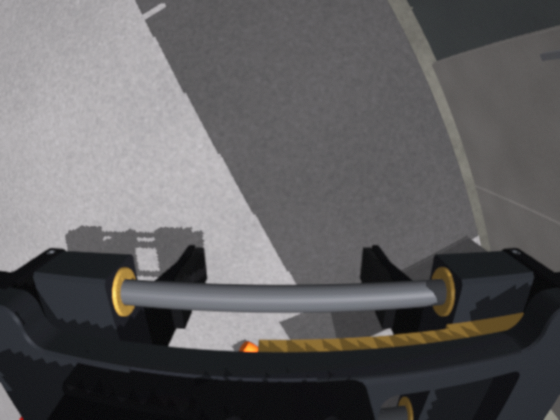

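The top picture shows these candidates for the blade:
- A red handle standing in the blue stand at (320,208).
- A larger red one lying flat at (380,205).
- An orange one at (427,250).
- A pink one at (380,313).

By the description it is the red one in the stand. The pump is at about (228,190), with its yellow lug at (256,183).

```bash
cat > h.py <<'E'
import numpy as np, cv2
from cell import env, viewer
from scipy.spatial.transform import Rotation as R
def cast(d,uv,z):
    uv=np.atleast_2d(uv).astype(float)
    V=np.array(d["view"]);Rm=V[:3,:3];c=-Rm.T@V[:3,3]
    r=np.c_[(uv[:,0]-d["cx"])/d["fx"],(uv[:,1]-d["cy"])/d["fy"],np.ones(len(uv))]@Rm
    return c+r*((z-c[2])/r[:,2])[:,None]
def proj(d,P):
    V=np.array(d["view"]);p=np.atleast_2d(P)@V[:3,:3].T+V[:3,3]
    return np.c_[d["fx"]*p[:,0]/p[:,2]+d["cx"],d["fy"]*p[:,1]/p[:,2]+d["cy"]]
def mask(f,lo,hi):
    return cv2.inRange(cv2.cvtColor(f,cv2.COLOR_RGB2HSV),np.array(lo),np.array(hi))
def hand(): 
    o=env.get_obs(); return np.array(o["tool_pos"]),R.from_euler("xyz",o["tool_rot"],degrees=True).as_matrix()
def wcast(d,pose,uv,z):
    p,Rm=pose; H=np.array(d["hand_eye"]); uv=np.atleast_2d(uv).astype(float)
    x=np.c_[uv[:,0]-d["cx"],uv[:,1]-d["cy"]]; r=np.linalg.norm(x,axis=1)+1e-9; t=r/d["fx"]
    ray=np.c_[x/r[:,None]*np.sin(t)[:,None],np.cos(t)]
    w=ray@H[:3,:3].T@Rm.T; c=p+Rm@H[:3,3]
    return c+w*((z-c[2])/w[:,2])[:,None]
def wproj(d,pose,P):
    p,Rm=pose; H=np.array(d["hand_eye"])
    t=(np.atleast_2d(P)-p)@Rm; c=(t-H[:3,3])@H[:3,:3]
    th=np.arctan2(np.linalg.norm(c[:,:2],axis=1),c[:,2]); n=c[:,:2]/np.linalg.norm(c[:,:2],axis=1)[:,None]
    return n*th[:,None]*d["fx"]+[d["cx"],d["cy"]]
def snap(n,name):
    pose=hand(); d=viewer.read_camera(n); cv2.imwrite(f"pics/{name}.png",d["frame"][:,:,::-1]); return d,pose
E
python3 - <<'E'
from h import *
d,_=snap("top","t1"); f=d["frame"]
def blobs(lo,hi,zs,roi=None,amin=30):
    m=mask(f,lo,hi)
    cs,_=cv2.findContours(m,cv2.RETR_EXTERNAL,cv2.CHAIN_APPROX_NONE)
    for c in cs:
        if cv2.contourArea(c)<amin: continue
        b=cv2.boxPoints(cv2.minAreaRect(c)); 
        for z in zs:
            w=cast(d,b,z)[:,:2]; print("z",z,"px",b.mean(0).round(1),"ctr",w.mean(0).round(4),"sides",np.linalg.norm(w-np.roll(w,-1,0),axis=1).round(4)[:2], "dir",[round(float(np.degrees(np.arctan2(*(w[i+1]-w[i])[::-1]))),1) for i in (0,1)])
print("red");blobs([0,150,80],[6,255,255],[0.1,.0,0.10])
print("blue");blobs([105,120,60],[125,255,255],[0.05])
print("yellow");blobs([22,120,100],[35,255,255],[0.098])
s=np.hstack([cv2.resize(f[155:225,175:285],None,fx=4,fy=4,interpolation=3)[:,:,::-1],cv2.resize(f[175:245,290:375],None,fx=4,fy=4,interpolation=3)[:,:,::-1]])
cv2.imwrite("pics/crop1.png",s);print(s.shape)
d,_=snap("scene","s1");f=d["frame"]
s=np.hstack([cv2.resize(f[160:255,275:360],None,fx=4,fy=4,interpolation=3)[:,:,::-1],cv2.resize(f[225:320,215:300],None,fx=4,fy=4,interpolation=3)[:,:,::-1]])
cv2.imwrite("pics/crop2.png",s);print(s.shape)
E
```

```text
red
z 0.1 px [321.  207.5] ctr [ 0.529  -0.1152] sides [0.0253 0.0331] dir [-90.2, 179.1]
z 0.0 px [321.  207.5] ctr [ 0.5419 -0.1242] sides [0.0272 0.0356] dir [-90.2, 179.1]
z 0.1 px [321.  207.5] ctr [ 0.529  -0.1152] sides [0.0253 0.0331] dir [-90.2, 179.1]
z 0.1 px [383.4 205.1] ctr [ 0.5346 -0.2732] sides [0.073  0.0509] dir [-33.6, -123.7]
z 0.0 px [383.4 205.1] ctr [ 0.5479 -0.2937] sides [0.0783 0.0546] dir [-33.6, -123.7]
z 0.1 px [383.4 205.1] ctr [ 0.5346 -0.2732] sides [0.073  0.0509] dir [-33.6, -123.7]
blue
z 0.05 px [319.7 209.4] ctr [ 0.5305 -0.1163] sides [0.0747 0.063 ] dir [-5.8, -95.5]
z 0.05 px [519.  197.7] ctr [ 0.5594 -0.6396] sides [0.0464 0.2183] dir [-13.6, -101.5]
z 0.05 px [400.  31.] ctr [ 1.0209 -0.3427] sides [0.132  0.3019] dir [-1.2, -90.3]
z 0.05 px [156.7  43.5] ctr [0.9884 0.3209] sides [0.1748 0.1261] dir [-35.0, -128.5]
z 0.05 px [84.5 27.5] ctr [1.0352 0.5199] sides [0.3391 0.1583] dir [-90.3, -178.6]
yellow
z 0.098 px [254.3 181.5] ctr [0.5967 0.0536] sides [0.0118 0.04  ] dir [-83.8, -173.8]
(280, 780, 3)
(380, 680, 3)
```

View pics/crop1.png

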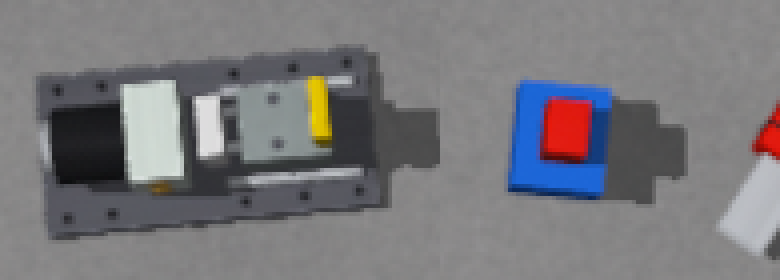

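View pics/crop2.png

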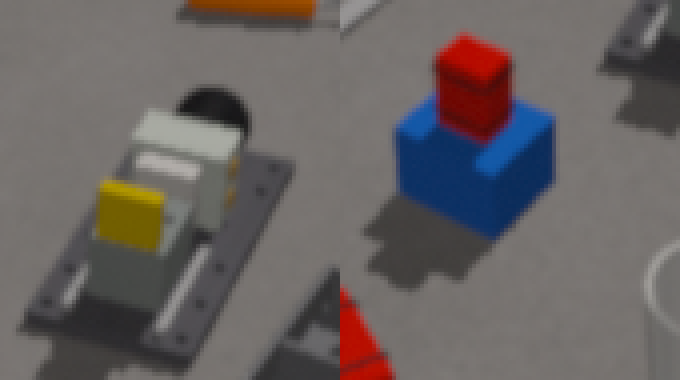

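The close crop confirms the target. The red handle on the blue stand measures about 25 x 33 mm at z 0.1, and the lying red one is far bigger at 51 x 73 mm. The stand's x axis is at about -6°. The pump's y axis points to about 96°, with the lug at about (0.597, 0.054). I'll start moving across.

```bash
python3 -m pendant '[[-0.125,0.125,0,0,0,0],[-0.25,0.25,0,0,0,0],[-0.375,0.375,0,0,0,0],[-0.5,0.5,0,0,0,0],[-0.625,0.625,0,0,0,0],[-0.75,0.75,0,0,0,0],[-0.875,0.875,0,0,0,0],[-1,1,0,0,0,0]]' 50 30
python3 -m pendant '[[-0.125,0.125,0,0,0,0],[-0.25,0.25,0,0,0,0],[-0.375,0.375,0,0,0,0],[-0.5,0.5,0,0,0,0],[-0.625,0.625,0,0,0,0],[-0.75,0.75,0,0,0,0],[-0.875,0.875,0,0,0,0],[-1,1,0,0,0,0]]'
python3 -m pendant '[[-0.125,0.125,0,0,0,0],[-0.25,0.25,0,0,0,0],[-0.375,0.375,0,0,0,0],[-0.5,0.5,0,0,0,0],[-0.625,0.625,0,0,0,0],[-0.75,0.75,0,0,0,0],[-0.875,0.875,0,0,0,0],[-1,1,0,0,0,0]]'
```

```text
time_s: 1.25
tool_pos: [0.3372, 0.4451, 0.2226]
tool_rot: [180.0, -0.0, 63.3]
force: [0.2, -0.4, 0.8]
grip_width: 0.05
time_s: 2.25
tool_pos: [0.3815, 0.3107, 0.2226]
tool_rot: [180.0, -0.0, 63.3]
force: [-0.6, -0.4, 0.2]
grip_width: 0.0499
time_s: 3.25
tool_pos: [0.4258, 0.1764, 0.2226]
tool_rot: [180.0, -0.0, 63.3]
force: [0.4, 0.0, 0.2]
grip_width: 0.0496
```

```bash
python3 -m pendant '[[-0.12,0.12,0,0,0,-0.04],[-0.24,0.24,0,0,0,-0.08],[-0.36,0.36,0,0,0,-0.12],[-0.48,0.48,0,0,0,-0.16],[-0.6,0.6,0,0,0,-0.2],[-0.7,0.7,0,0,0,-0.24],[-0.72,0.72,0,0,0,-0.25],[-0.72,0.72,0,0,0,-0.25]]'
python3 - <<'E'
from h import *
d,p=snap("wrist","w1"); print(p[0], wproj(d,p,[p[0],p[0]+[0,0,.05],[0.5868,0.1446,.07],[0.5967,.0536,.098],[0.529,-.115,.1]]).round())
E
```

```text
time_s: 4.25
tool_pos: [0.4573, 0.081, 0.2225]
tool_rot: [-180.0, -0.0, 85.7]
force: [0.5, 0.2, -0.2]
grip_width: 0.0496
[0.45727606 0.08096591 0.22254023] [[282. 267.]
 [282. 319.]
 [346. 305.]
 [267. 333.]
 [110. 283.]]
```

View pics/w1.png

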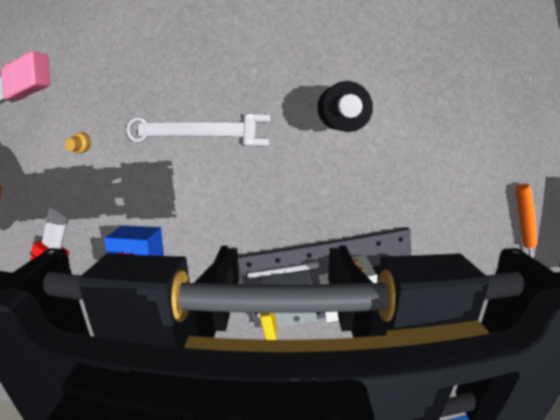

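The wrist camera sees only what lies on the robot's side of the fingers. I'll go further out so that the pump comes into clear view.

```bash
python3 -m pendant '[[0,0.15,0,0,0,0],[0,0.3,0,0,0,0],[0,0.45,0,0,0,0],[0,0.6,0,0,0,0],[0,0.75,0,0,0,0],[0,0.9,0,0,0,0],[0,1,0,0,0,0],[0,1,0,0,0,0]]'
python3 -m pendant '[[0,0.15,0,0,0,-0.03],[0,0.3,0,0,0,-0.06],[0,0.45,0,0,0,-0.09],[0,0.6,0,0,0,-0.11],[0,0.75,0,0,0,-0.11],[0,0.9,0,0,0,-0.11],[0,0.9,0,0,0,-0.11],[0,0.9,0,0,0,-0.11]]'
python3 - <<'E'
from h import *
d,p=snap("wrist","w2"); print(p[0])
f=d["frame"]; cv2.imwrite("pics/w2c.png",cv2.resize(f[80:280,140:460],None,fx=2.5,fy=2.5,interpolation=3)[:,:,::-1])
E
```

```text
time_s: 5.3
tool_pos: [0.5576, 0.0732, 0.2223]
tool_rot: [-180.0, 0.0, 85.7]
force: [-0.0, -0.5, -0.7]
grip_width: 0.0499
time_s: 6.3
tool_pos: [0.6461, 0.067, 0.2226]
tool_rot: [-180.0, -0.0, 95.7]
force: [-0.0, -0.5, 0.5]
grip_width: 0.0495
[0.6461228  0.06696456 0.22256524]
```

View pics/w2c.png

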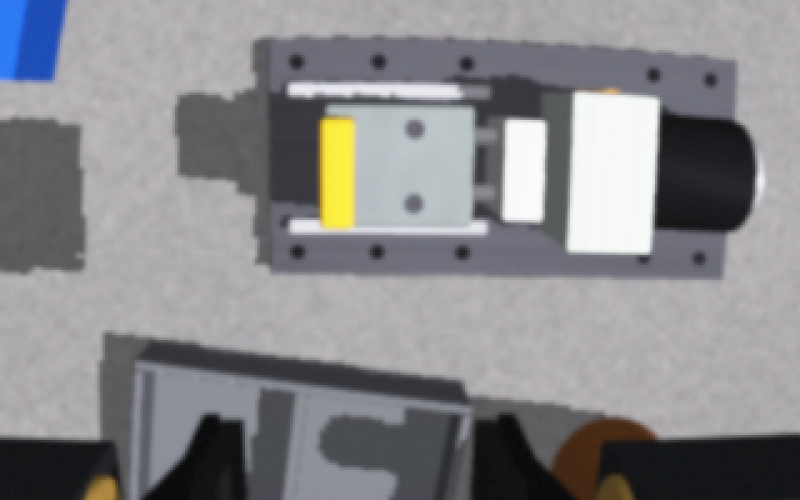

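The wrist crop shows the pump from above. The white shoe's top has its gap-side edge at crop (546,120)-(546,222). The block's top edge runs from (572,92) to (567,252), and the yellow lug is at (338,172). I'll fit these edges.

```bash
python3 - <<'E'
from h import *
im=cv2.imread("pics/w2.png")[:,:,::-1]
d=viewer.read_camera("wrist"); p=hand(); im=d["frame"]
hsv=cv2.cvtColor(im,cv2.COLOR_RGB2HSV)
crop=lambda u,v:(int(80+v/2.5),int(140+u/2.5))
for u,v in [(525,170),(555,170),(615,170),(430,170),(338,172)]: print(u,hsv[crop(u,v)])
# white tops
m=((hsv[:,:,2]>215)&(hsv[:,:,1]<40)).astype(np.uint8)*255
m[:,:140]=0;m[:80]=0;m[280:]=0
cs,_=cv2.findContours(m,cv2.RETR_EXTERNAL,cv2.CHAIN_APPROX_NONE)
def show(c,z,n):
    b=cv2.boxPoints(cv2.minAreaRect(c)); w=wcast(d,p,b,z)[:,:2]; L=np.linalg.norm(w-np.roll(w,-1,0),axis=1)
    e=[round(float(np.degrees(np.arctan2(*(w[(i+1)%4]-w[i])[::-1]))),1) for i in range(4)]
    print(n,cv2.contourArea(c),"px",b.round(1).tolist(),"w",w.round(4).tolist(),"ctr",w.mean(0).round(4),"L",L.round(4)[:2],e[:2])
for c in cs:
    if cv2.contourArea(c)>150: show(c,.07,"white")
y=mask(im,[22,120,120],[35,255,255]);cs,_=cv2.findContours(y,cv2.RETR_EXTERNAL,cv2.CHAIN_APPROX_NONE)
for c in cs:
    if cv2.contourArea(c)>150: show(c,.098,"yellow")
# horizontal profile across gap on several rows
g=im[:,:,1].astype(float)
def edge(row,lo,hi,thr,rise):
    x=np.arange(lo,hi); y=g[row-1:row+2,lo:hi].mean(0); s=y-thr
    for i in range(len(x)-1):
        if (s[i]<0<=s[i+1]) if rise else (s[i]>=0>s[i+1]): return x[i]+s[i]/(s[i]-s[i+1])
print(g[148,335:380])
E
```

```text
525 [150   1 251]
555 [80  8 91]
615 [ 75   2 249]
430 [ 98  14 196]
338 [ 28 188 252]
white 553.5 px [[340.8999938964844, 167.0], [342.20001220703125, 127.69999694824219], [357.70001220703125, 128.1999969482422], [356.3999938964844, 167.5]] w [[0.608, 0.1213], [0.5695, 0.1177], [0.568, 0.1331], [0.6067, 0.1369]] ctr [0.5881 0.1272] L [0.0387 0.0155] [-174.7, 95.8]
white 1970.0 px [[366.70001220703125, 179.8000030517578], [369.5, 116.80000305175781], [402.6000061035156, 118.19999694824219], [399.79998779296875, 181.3000030517578]] w [[0.6178, 0.1494], [0.5551, 0.1436], [0.551, 0.1781], [0.6151, 0.1851]] ctr [0.5848 0.1641] L [0.063  0.0348] [-174.7, 96.7]
white 173.5 px [[256.0, 114.0], [323.0, 114.0], [323.0, 118.0], [256.0, 118.0]] w [[0.5652, 0.034], [0.5587, 0.0977], [0.5625, 0.0981], [0.569, 0.0344]] ctr [0.5638 0.066 ] L [0.064  0.0039] [95.9, 6.2]
yellow 511.5 px [[268.0, 127.0], [280.0, 127.0], [280.0, 170.0], [268.0, 170.0]] w [[0.576, 0.0478], [0.575, 0.0582], [0.613, 0.0619], [0.614, 0.0513]] ctr [0.5945 0.0548] L [0.0104 0.0382] [95.3, 5.5]
[ 90.  93.  93.  94.  95. 113. 177. 235. 248. 250. 250. 250. 250. 250.
 250. 250. 250. 251. 251. 251. 251. 246. 212. 138.  98.  91.  92.  91.
  91.  90.  90.  96. 131. 195. 237. 246. 248. 248. 249. 248. 248. 248.
 249. 250. 250.]
```

Sizes check out: shoe 39x16 mm, block 63x35 mm, and lug to face 91.7 mm. The gap is about 10.8 mm, its face middle is at (0.5866, 0.1462), and pump yaw is about 5.7°. Next I'll look at the stand.

```bash
python3 -m pendant '[[-0.14,-0.04,0,0,0,0.03],[-0.28,-0.08,0,0,0,0.06],[-0.42,-0.12,0,0,0,0.09],[-0.56,-0.16,0,0,0,0.12],[-0.7,-0.2,0,0,0,0.13],[-0.84,-0.24,0,0,0,0.13],[-1,-0.3,0,0,0,0.13],[-1,-0.3,0,0,0,0.13]]'
python3 -m pendant '[[-0.14,-0.03,0,0,0,0],[-0.28,-0.05,0,0,0,0],[-0.42,-0.08,0,0,0,0],[-0.56,-0.1,0,0,0,0],[-0.7,-0.1,0,0,0,0],[-0.8,-0.1,0,0,0,0],[-0.8,-0.1,0,0,0,0],[-0.8,-0.1,0,0,0,0]]'
python3 - <<'E'
from h import *
d,p=snap("wrist","w3"); print(p[0]); im=d["frame"]
cv2.imwrite("pics/w3c.png",cv2.resize(im[60:290,160:400],None,fx=2.5,fy=2.5,interpolation=3)[:,:,::-1])
def show(m,z,n):
  cs,_=cv2.findContours(m,cv2.RETR_EXTERNAL,cv2.CHAIN_APPROX_NONE)
  for c in cs:
    if cv2.contourArea(c)<150: continue
    b=cv2.boxPoints(cv2.minAreaRect(c)); w=wcast(d,p,b,z)[:,:2]; L=np.linalg.norm(w-np.roll(w,-1,0),axis=1)
    e=[round(float(np.degrees(np.arctan2(*(w[(i+1)%4]-w[i])[::-1]))),1) for i in range(4)]
    print(n,"px",b.round(1).tolist(),"ctr",w.mean(0).round(4),"L",L.round(4)[:2],e[:2])
hsv=cv2.cvtColor(im,cv2.COLOR_RGB2HSV)
show(mask(im,[0,150,215],[6,255,255]),.1,"redtop")
show(mask(im,[0,150,80],[6,255,255]),.1,"red")
show(mask(im,[105,120,60],[125,255,255]),.05,"blue")
E
```

```text
time_s: 7.4
tool_pos: [0.6264, -0.0382, 0.2228]
tool_rot: [180.0, 0.0, 83.8]
force: [0.4, 0.0, 0.2]
grip_width: 0.05
time_s: 8.4
tool_pos: [0.6087, -0.1135, 0.2225]
tool_rot: [-180.0, -0.0, 84.0]
force: [-0.2, -0.2, 0.2]
grip_width: 0.0499
[ 0.60865048 -0.11348079  0.22247828]
redtop px [[102.5999984741211, 160.6999969482422], [115.5999984741211, 133.8000030517578], [150.8000030517578, 150.8000030517578], [137.89999389648438, 177.6999969482422]] ctr [ 0.5424 -0.2549] L [0.0304 0.0411] [139.3, 57.4]
redtop px [[116.19999694824219, 129.60000610351562], [122.0, 118.0], [156.39999389648438, 135.1999969482422], [150.60000610351562, 146.8000030517578]] ctr [ 0.5223 -0.2406] L [0.0126 0.0399] [140.1, 56.0]
redtop px [[257.0, 103.0], [284.0, 103.0], [284.0, 139.0], [257.0, 139.0]] ctr [ 0.5308 -0.1155] L [0.0232 0.0314] [83.5, -6.0]
red px [[98.0999984741211, 173.8000030517578], [121.4000015258789, 115.5999984741211], [165.6999969482422, 133.3000030517578], [142.39999389648438, 191.60000610351562]] ctr [ 0.5415 -0.2499] L [0.0631 0.0493] [143.8, 60.2]
red px [[256.0, 103.0], [284.0, 103.0], [284.0, 139.0], [256.0, 139.0]] ctr [ 0.5307 -0.1159] L [0.024  0.0314] [83.4, -6.0]
blue px [[242.0, 87.0], [301.0, 87.0], [301.0, 154.0], [242.0, 154.0]] ctr [ 0.5302 -0.1164] L [0.0596 0.0691] [83.4, -5.7]
```

View pics/w3c.png

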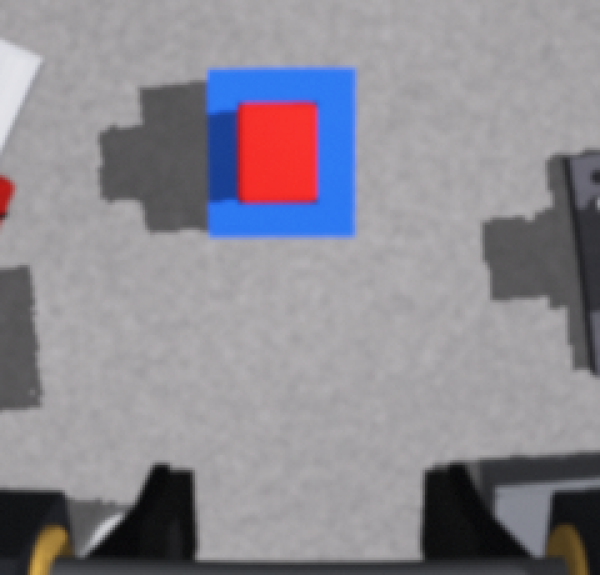

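The crop shows the red handle centred on the blue stand at crop (278,152). Its apparent size is a little small for a top at z 0.1, so I'll check the height with the scene view.

```bash
python3 - <<'E'
from h import *
d=viewer.read_camera("scene"); f=d["frame"]
cv2.imwrite("pics/s3c.png",cv2.resize(f[225:290,220:280],None,fx=9,fy=9,interpolation=0)[:,:,::-1])
x=np.array([.995,-.105]);y=np.array([.105,.995]); c=np.array([.5305,-.1158])
for z in (.05,.06,.08,.1):
    P=[np.r_[c+sx*.018*x+sy*.014*y,z] for sx,sy in((1,1),(1,-1),(-1,-1),(-1,1))]
    print(z,((proj(d,P)-[220,225])*9).round().tolist())
print("stand",((proj(d,[np.r_[c+sx*.035*x+sy*.03*y,.05] for sx,sy in((1,1),(1,-1),(-1,-1),(-1,1))])-[220,225])*9).round().tolist())
E
```

```text
0.05 [[343.0, 268.0], [276.0, 330.0], [161.0, 275.0], [229.0, 215.0]]
0.06 [[342.0, 238.0], [275.0, 300.0], [160.0, 245.0], [228.0, 185.0]]
0.08 [[341.0, 178.0], [274.0, 239.0], [157.0, 184.0], [225.0, 124.0]]
0.1 [[340.0, 115.0], [272.0, 176.0], [154.0, 121.0], [223.0, 62.0]]
stand [[435.0, 259.0], [293.0, 394.0], [68.0, 284.0], [214.0, 157.0]]
```

View pics/s3c.png

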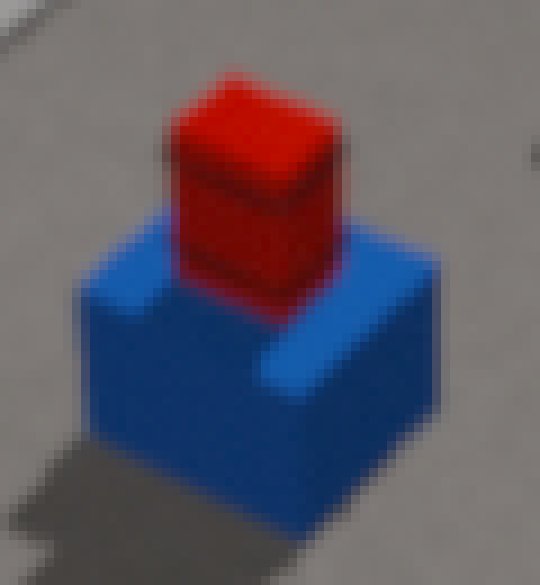

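The handle's top corners match z of about 0.098 and its bottom sits on the stand, so the geometry agrees. I'll grasp with the TCP at (0.5305, -0.1158, 0.060).

```bash
python3 -m pendant '[[-0.02,-0.12,0.07,0,0,0],[-0.04,-0.24,0.15,0,0,0],[-0.06,-0.36,0.22,0,0,0],[-0.08,-0.48,0.3,0,0,0],[-0.1,-0.6,0.37,0,0,0],[-0.105,-0.72,0.45,0,0,0],[-0.105,-0.776,0.52,0,0,0],[-0.105,-0.776,0.6,0,0,0]]' 50 60
python3 - <<'E'
from h import *
p,r=hand(); print(p,(r.T@(np.array([.5305,-.1158,.06])-p)*10).round(3))
E
```

```text
time_s: 9.5
tool_pos: [0.5303, -0.1162, 0.1624]
tool_rot: [180.0, -0.0, 84.0]
force: [0.0, -0.4, 0.1]
grip_width: 0.0499
[ 0.53026795 -0.11618376  0.1624079 ] [4.000e-03 1.000e-03 1.024e+00]
```

```bash
python3 -m pendant '[[0,0,0.15,0,0,0],[0,0,0.3,0,0,0],[0,0,0.45,0,0,0],[0,0,0.6,0,0,0],[0,0,0.75,0,0,0],[0,0,0.9,0,0,0],[0,0,1,0,0,0],[0,0,1,0,0,0]]' 50 60
python3 -m pendant '[[0,0,0,0,0,0],[0,0,0,0,0,0],[0,0,0,0,0,0],[0,0,0,0,0,0],[0,0,0,0,0,0],[0,0,0,0,0,0],[0,0,0,0,0,0],[0,0,0,0,0,0]]' 20 30
```

```text
time_s: 10.5
tool_pos: [0.5296, -0.1164, 0.0617]
tool_rot: [-179.9, 0.0, 84.0]
force: [-1.5, 0.3, 0.5]
grip_width: 0.0505
time_s: 11.5
tool_pos: [0.5305, -0.1164, 0.063]
tool_rot: [180.0, -0.0, 84.0]
force: [-0.9, 0.7, 4.7]
grip_width: 0.0278
```

```bash
python3 -m pendant '[[0,0,-0.2,0,0,0],[0,0,-0.4,0,0,0],[0,0,-0.6,0,0,0],[0,0,-0.8,0,0,0],[0.12,0.02,-1,0,0,-0.03],[0.3,0.05,-1,0,0,-0.06],[0.5,0.07,-1,0,0,-0.1],[0.7,0.1,-1,0,0,-0.13]]' 20 30
python3 - <<'E'
from h import *
p,r=hand(); print(p,(r.T@(np.array([.5871,.1409,.163])-p)*10).round(3), env.get_obs()["tool_rot"])
d,p=snap("wrist","w4")
E
```

```text
time_s: 12.5
tool_pos: [0.547, -0.0459, 0.1612]
tool_rot: [-179.9, -0.0, 95.9]
force: [-0.0, -0.2, -0.6]
grip_width: 0.0277
[ 0.54698327 -0.04591151  0.16120698] [ 1.817  0.591 -0.019] [-1.79875467e+02 -1.82421963e-02  9.58927568e+01]
```

View pics/w4.png

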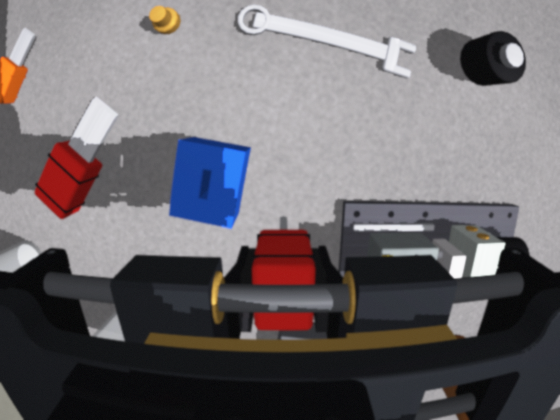

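The wrist image shows the red handle held squarely between the fingers at (283,270), and the stand's slot is empty. I'll carry it to the gap.

```bash
python3 -m pendant '[[0.13,0.04,0,0,0,0],[0.26,0.08,0,0,0,0],[0.39,0.12,0,0,0,0],[0.52,0.16,0,0,0,0],[0.65,0.2,0,0,0,0],[0.78,0.24,0,0,0,0],[0.9,0.29,0,0,0,0],[1,0.3,0,0,0,0]]'
python3 -m pendant '[[0.13,0.04,0,0,0,0],[0.26,0.08,0,0,0,0],[0.39,0.12,0,0,0,0],[0.52,0.16,0,0,0,0],[0.65,0.2,0,0,0,0],[0.75,0.25,0,0,0,0],[0.817,0.29,0,0,0,0],[0.817,0.29,0,0,0,0]]'
python3 - <<'E'
from h import *
p,r=hand(); print(p,(r.T@(np.array([.5871,.1409,.163])-p)*10).round(3), env.get_obs()["tool_rot"])
a,_=snap("scene","s5"); b,_=snap("top","t5"); 
s=cv2.resize(a["frame"][130:240,270:370],None,fx=4,fy=4,interpolation=3)[:,:,::-1]
t=cv2.resize(b["frame"][140:230,170:290],None,fx=3.2,fy=3.2,interpolation=3)[:,:,::-1]
t=cv2.copyMakeBorder(t,0,440-t.shape[0],0,0,0); cv2.imwrite("pics/c5.png",np.hstack([s,t]))
# predicted lower edge of blade
tip=p-[0,0,.0125+.0425]; print(proj(a,[tip,[.5866,.1462,.07]]),proj(b,[tip]))
E
```

```text
time_s: 13.55
tool_pos: [0.5678, 0.0555, 0.1626]
tool_rot: [180.0, 0.0, 95.7]
force: [1.2, 0.3, -0.8]
grip_width: 0.0276
time_s: 14.55
tool_pos: [0.5885, 0.1393, 0.1625]
tool_rot: [-180.0, 0.0, 95.7]
force: [-0.2, -0.3, -1.8]
grip_width: 0.0276
[0.58849077 0.13927551 0.16246282] [ 0.018 -0.012 -0.005] [-1.79997966e+02  6.40323286e-03  9.56965149e+01]
[[319.36999257 186.3248155 ]
 [318.9061843  196.95398057]] [[220.28713988 184.18290881]]
```

View pics/c5.png

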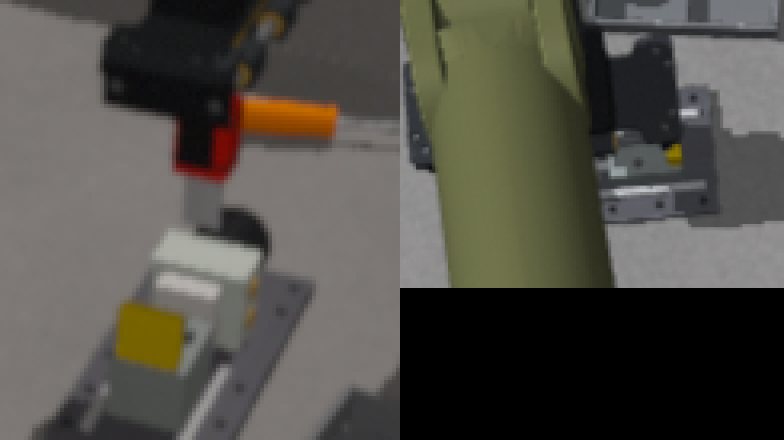

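The scene view shows the blade hanging over the gap at crop (203,200). The top view is blocked by the arm. I'll trim the position and lower until the tip is just above the tops.

```bash
python3 -m pendant '[[0.018,-0.012,0,0,0,0],[0.018,-0.012,0.06,0,0,0],[0.018,-0.012,0.12,0,0,0],[0.018,-0.012,0.18,0,0,0],[0.018,-0.012,0.24,0,0,0],[0.018,-0.012,0.3,0,0,0],[0.018,-0.012,0.3,0,0,0],[0.018,-0.012,0.3,0,0,0]]'
python3 - <<'E'
from h import *
p,r=hand(); print(p,(r.T@(np.array([.5871,.1409,.163])-p)*10).round(3), env.get_obs()["tool_rot"])
a,_=snap("scene","s6")
s=cv2.resize(a["frame"][160:230,280:360],None,fx=8,fy=8,interpolation=3)[:,:,::-1]
cv2.imwrite("pics/c6.png",s)
tip=p-[0,0,.0125+.0425]; yd=np.array([-.099,.995,0]);xd=np.array([.995,.099,0])
g=np.array([.5866,.1462,.07])
print("tip",((proj(a,[tip,tip+xd*.012,tip-xd*.012])-[280,160])*8).round().tolist())
print("block edge",((proj(a,[g,g+xd*.032,g-xd*.032])-[280,160])*8).round().tolist())
s0=g-yd*.0108;print("shoe edge",((proj(a,[s0+xd*.02,s0-xd*.02])-[280,160])*8).round().tolist())
E
```

```text
time_s: 15.65
tool_pos: [0.5871, 0.1405, 0.1327]
tool_rot: [180.0, -0.0, 95.7]
force: [-0.6, -0.2, -0.5]
grip_width: 0.028
[0.5870879  0.14047232 0.13272843] [ 0.004  0.001 -0.303] [ 1.79979491e+02 -4.84795426e-03  9.56568979e+01]
tip [[307.0, 285.0], [342.0, 294.0], [271.0, 277.0]]
block edge [[311.0, 296.0], [406.0, 318.0], [218.0, 273.0]]
shoe edge [[360.0, 328.0], [241.0, 299.0]]
```

View pics/c6.png

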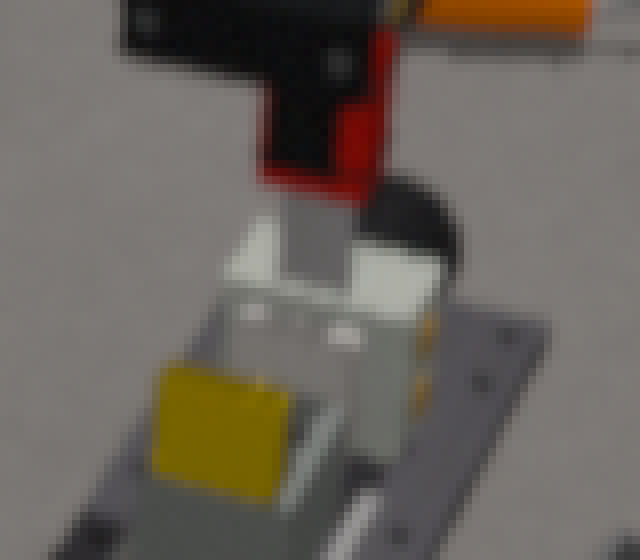

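The scene crop shows the blade tip at (316,284) just above the gap, centred along x on the block. Its y offset is uncertain by about 2 mm. I'll bias it 1 mm towards the shoe and lower it gently, watching the force.

```bash
python3 -m pendant '[[-0.01,0,0,0,0,0],[-0.01,0,0.02,0,0,0],[-0.01,0,0.04,0,0,0],[-0.01,0,0.06,0,0,0],[-0.01,0,0.08,0,0,0],[-0.01,0,0.1,0,0,0],[-0.01,0,0.1,0,0,0],[-0.01,0,0.1,0,0,0]]'

```

```text
time_s: 16.7
tool_pos: [0.5871, 0.1394, 0.1226]
tool_rot: [180.0, -0.0, 95.7]
force: [0.1, 0.2, -0.3]
grip_width: 0.0277
```

```bash
python3 -m pendant '[[0,0,0.02,0,0,0],[0,0,0.04,0,0,0],[0,0,0.06,0,0,0],[0,0,0.08,0,0,0],[0,0,0.1,0,0,0],[0,0,0.12,0,0,0],[0,0,0.12,0,0,0],[0,0,0.12,0,0,0]]'

```

```text
time_s: 17.7
tool_pos: [0.5871, 0.1394, 0.1106]
tool_rot: [180.0, -0.0, 95.7]
force: [0.6, -0.4, -0.2]
grip_width: 0.0274
```

```bash
python3 -m pendant '[[0,0,0.05,0,0,0],[0,0,0.1,0,0,0],[0,0,0.15,0,0,0],[0,0,0.2,0,0,0],[0,0,0.23,0,0,0],[0,0,0.25,0,0,0],[0,0,0.25,0,0,0],[0,0,0.25,0,0,0]]'
python3 - <<'E'
from h import *
a,_=snap("scene","s7")
cv2.imwrite("pics/c7.png",cv2.resize(a["frame"][160:230,280:360],None,fx=8,fy=8,interpolation=3)[:,:,::-1])
E
```

```text
time_s: 18.7
tool_pos: [0.5872, 0.1395, 0.0858]
tool_rot: [180.0, -0.0, 95.7]
force: [0.1, -0.4, -0.5]
grip_width: 0.0277
```

View pics/c7.png

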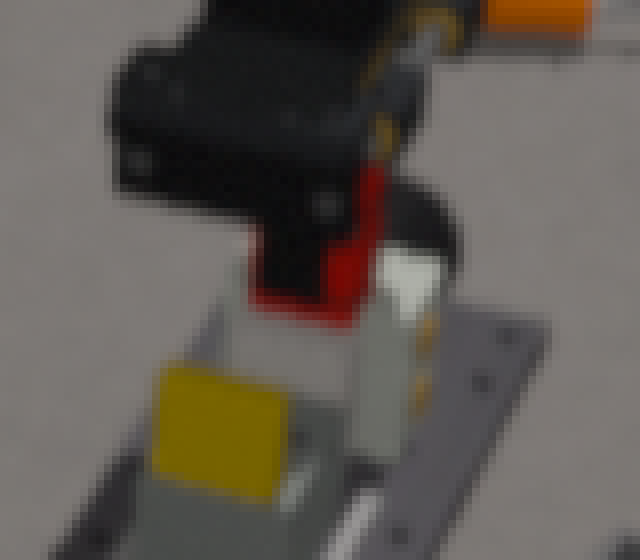

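The blade is in the gap, with the red handle's underside at crop (305,312), just above the shoe. I'll lower the last 4 mm.

```bash
python3 -m pendant '[[0,0,0.01,0,0,0],[0,0,0.015,0,0,0],[0,0,0.02,0,0,0],[0,0,0.025,0,0,0],[0,0,0.03,0,0,0],[0,0,0.035,0,0,0],[0,0,0.038,0,0,0],[0,0,0.038,0,0,0]]'

```

```text
time_s: 19.75
tool_pos: [0.5871, 0.1394, 0.083]
tool_rot: [180.0, -0.0, 95.6]
force: [-3.4, -0.1, 7.3]
grip_width: 0.0279
```

The upward force is 7 N, so the shoulder is seated. I'll release, rise over the handle and head for the lug.

```bash
python3 -m pendant '[[0,0,0,0,0,0],[0,0,0,0,0,0],[0,0,0,0,0,0],[0,0,-0.15,0,0,0],[0,0,-0.35,0,0,0],[0,0,-0.55,0,0,0],[-0.12,0,-0.65,0,0,0],[-0.3,0,-0.65,0,0,0]]' 40 60
python3 - <<'E'
from h import *
a,_=snap("scene","s8")
cv2.imwrite("pics/c8.png",cv2.resize(a["frame"][150:230,275:365],None,fx=8,fy=8,interpolation=3)[:,:,::-1])
p,r=hand(); print(p, (r.T@(np.array([.5866,.1462,.07])-.0917*np.array([-.099,.995,0])-p)*10).round(3))
E
```

```text
time_s: 20.75
tool_pos: [0.5907, 0.1088, 0.1481]
tool_rot: [179.9, -0.0, 95.7]
force: [-0.6, -0.5, 0.9]
grip_width: 0.04
[0.59058312 0.10424683 0.14723377] [-0.494  0.004  0.774]
```

View pics/c8.png

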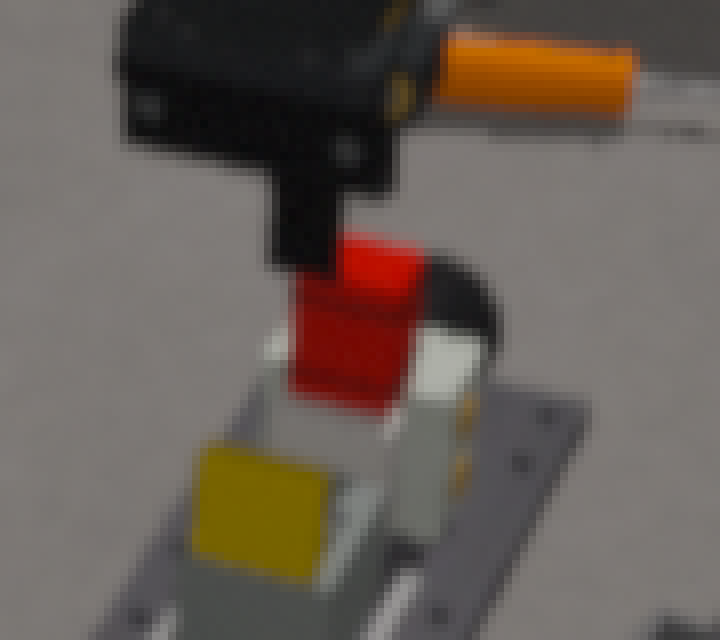

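The blade stands home in the gap, with the handle at crop (355,330). Next I'll straddle the lug.

```bash
python3 -m pendant '[[-0.15,0,0,0,0,0],[-0.3,0,0,0,0,0],[-0.45,0,0,0,0,0],[-0.5,0,0.1,0,0,0],[-0.5,0,0.2,0,0,0],[-0.5,0,0.3,0,0,0],[-0.5,0,0.35,0,0,0],[-0.5,0,0.35,0,0,0]]' 40 60
python3 - <<'E'
from h import *
p,r=hand(); print(p, (r.T@(np.array([.5866,.1462,.074])-.0917*np.array([-.099,.995,0])-p)*10).round(3))
E
```

```text
time_s: 21.8
tool_pos: [0.5946, 0.0603, 0.1112]
tool_rot: [-179.9, 0.0, 95.7]
force: [0.6, -0.0, 0.2]
grip_width: 0.0401
[0.59455549 0.06025706 0.11116175] [-0.054  0.006  0.372]
```

```bash
python3 -m pendant '[[0,0,0.1,0,0,0],[0,0,0.2,0,0,0],[0,0,0.3,0,0,0],[0,0,0.37,0,0,0],[0.03,0,0.37,0,0,0],[0.05,0,0.37,0,0,0],[0.06,0,0.37,0,0,0],[0.06,0,0.37,0,0,0]]' 40 60
```

```text
time_s: 22.8
tool_pos: [0.5946, 0.066, 0.0751]
tool_rot: [180.0, -0.0, 95.7]
force: [-0.0, -0.6, 0.2]
grip_width: 0.0402
```

```bash
python3 -m pendant '[[0.01,0,0,0,0,0],[0.02,0,0,0,0,0],[0.03,0,0,0,0,0],[0.04,0,0,0,0,0],[0.05,0,0,0,0,0],[0.06,0,0,0,0,0],[0.065,0,0,0,0,0],[0.07,0,0,0,0,0]]'
```

```text
time_s: 23.8
tool_pos: [0.5942, 0.068, 0.0747]
tool_rot: [180.0, 0.3, 95.5]
force: [1.0, -9.3, -0.6]
grip_width: 0.0402
```

The arm is compliant, at about 2 N/mm, and is now touching the lug with 9 N. I'll keep pushing.

```bash
python3 -m pendant '[[0.01,0,0,0,0,0],[0.02,0,0,0,0,0],[0.03,0,0,0,0,0],[0.035,0,0,0,0,0],[0.04,0,0,0,0,0],[0.045,0,0,0,0,0],[0.05,0,0,0,0,0],[0.05,0,0,0,0,0]]'
```

```text
time_s: 24.8
tool_pos: [0.594, 0.0709, 0.0747]
tool_rot: [180.0, 0.4, 95.4]
force: [2.2, -12.0, -0.8]
grip_width: 0.0398
```

```bash
python3 -m pendant '[[0.005,0,0,0,0,0],[0.01,0,0,0,0,0],[0.015,0,0,0,0,0],[0.02,0,0,0,0,0],[0.025,0,0,0,0,0],[0.025,0,0,0,0,0],[0.025,0,0,0,0,0],[0.025,0,0,0,0,0]]'
python3 - <<'E'
from h import *
for i in range(3):
    o=env.get_obs(); print(o["tool_pos"].round(5),o["force"].round(2)); d=viewer.read_camera("wrist")
cv2.imwrite("pics/w9.png",d["frame"][:,:,::-1]); 
E
```

```text
time_s: 25.8
tool_pos: [0.5937, 0.0733, 0.0747]
tool_rot: [180.0, 0.4, 95.4]
force: [1.4, -11.8, -0.8]
grip_width: 0.0403
[0.59371 0.07327 0.07469] [  1.41 -11.79  -0.8 ]
[0.59371 0.07333 0.0747 ] [  1.63 -11.82  -0.67]
[0.59372 0.0733  0.07471] [  2.23 -12.03  -0.16]
```

View pics/w9.png

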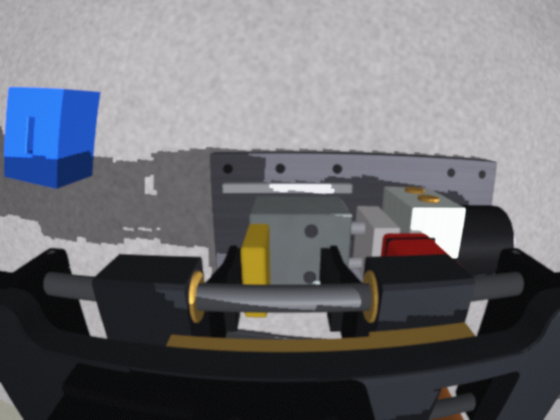

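The wrist view shows the fingers straddling the lug at (255,260), the shoe at (372,230) and the block at (425,210). I'll zoom in on what is left of the gap.

```bash
python3 - <<'E'
from h import *
im=cv2.imread("pics/w9.png"); cv2.imwrite("pics/w9c.png",cv2.resize(im[180:260,335:455],None,fx=6,fy=6,interpolation=3))
E
```

```text
(no output)
```

View pics/w9c.png

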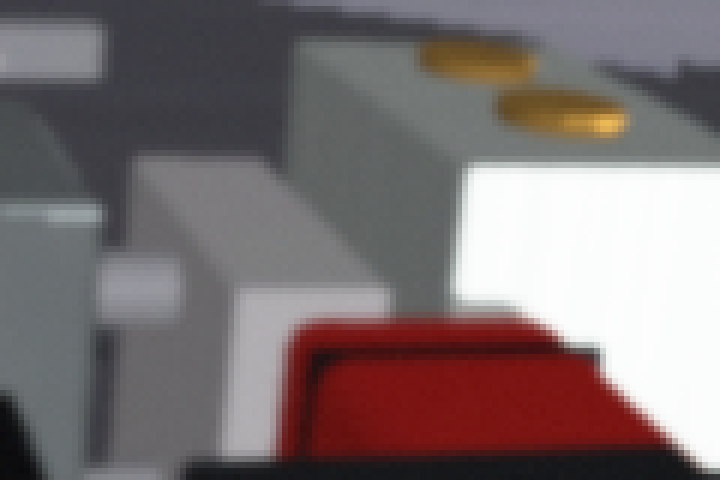

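```bash
python3 - <<'E'
from h import *
p=hand(); d=viewer.read_camera("wrist")
yd=np.array([-.099,.995]);xd=np.array([.995,.099]);g=np.array([.5866,.1462])
for n,u,v in [("shoe gap corner",390,286),("shoe back corner",232,286),("block corner",462,163),("block edge lower",450,303)]:
    w=wcast(d,p,[335+u/6-.4,180+v/6-.4],.07)[0,:2]-g; print(n,(w@xd*1e3).round(1),(w@yd*1e3).round(1))
print(hand()[0])
E
```

```text
shoe gap corner -20.7 -6.9
shoe back corner -20.9 -22.6
block corner -32.6 -0.9
block edge lower -18.9 -0.5
[0.59374915 0.07331312 0.07472979]
```

The gap is now 6.3 mm by the picture, since the shoe moved 4.5 mm. The blade should touch after another 1.3 mm.

```bash
python3 -m pendant '[[0.003,0,0,0,0,0],[0.006,0,0,0,0,0],[0.009,0,0,0,0,0],[0.012,0,0,0,0,0],[0.015,0,0,0,0,0],[0.015,0,0,0,0,0],[0.015,0,0,0,0,0],[0.015,0,0,0,0,0]]'
```

```text
time_s: 27.0
tool_pos: [0.5937, 0.0743, 0.0747]
tool_rot: [180.0, 0.5, 95.4]
force: [2.3, -12.0, -0.7]
grip_width: 0.0401
```

```bash
python3 -m pendant '[[0.003,0,0,0,0,0],[0.006,0,0,0,0,0],[0.009,0,0,0,0,0],[0.01,0,0,0,0,0],[0.01,0,0,0,0,0],[0.01,0,0,0,0,0],[0.01,0,0,0,0,0],[0.01,0,0,0,0,0]]'
```

```text
time_s: 28.0
tool_pos: [0.5936, 0.0745, 0.0747]
tool_rot: [180.0, 0.5, 95.4]
force: [2.3, -13.7, -0.2]
grip_width: 0.0403
```

The force rose to 13.9 N with only 0.2 mm of motion, so the shoe is on the blade. A little more.

```bash
python3 -m pendant '[[0.003,0,0,0,0,0],[0.006,0,0,0,0,0],[0.009,0,0,0,0,0],[0.012,0,0,0,0,0],[0.015,0,0,0,0,0],[0.015,0,0,0,0,0],[0.015,0,0,0,0,0],[0.015,0,0,0,0,0]]'
```

```text
time_s: 29.0
tool_pos: [0.5936, 0.0749, 0.0747]
tool_rot: [180.0, 0.6, 95.3]
force: [2.6, -15.3, -0.6]
grip_width: 0.0394
```

```bash
python3 -m pendant '[[0.002,0,0,0,0,0],[0.004,0,0,0,0,0],[0.006,0,0,0,0,0],[0.007,0,0,0,0,0],[0.007,0,0,0,0,0],[0.007,0,0,0,0,0],[0.007,0,0,0,0,0],[0.007,0,0,0,0,0]]'
```

```text
time_s: 30.0
tool_pos: [0.5936, 0.075, 0.0746]
tool_rot: [180.0, 0.6, 95.3]
force: [2.6, -17.5, 0.1]
grip_width: 0.0404
```

The push is now about 17.7 N, so the spring should be giving roughly 4 to 5 N. I'll back off the lug, rise and go to the handle.

```bash
python3 -m pendant '[[-0.08,0,0,0,0,0],[-0.15,0,0,0,0,0],[-0.15,0,-0.25,0,0,0],[-0.15,0,-0.5,0,0,0],[-0.05,0,-0.68,0,0,0],[0.15,0,-0.68,0,0,0],[0.35,0,-0.68,0,0,0],[0.5,0,-0.68,0,0,0]]' 48 60
python3 - <<'E'
from h import *
a,_=snap("scene","s10"); p,r=hand(); print(p,(r.T@(np.array([.5868,.1437,.083])-p)*10).round(3))
cv2.imwrite("pics/c10.png",cv2.resize(a["frame"][150:230,275:365],None,fx=7,fy=7,interpolation=3)[:,:,::-1])
E
```

```text
time_s: 31.0
tool_pos: [0.5863, 0.1374, 0.1415]
tool_rot: [-179.9, -0.0, 95.8]
force: [-0.1, -0.3, -0.2]
grip_width: 0.0483
[0.5860587  0.13975077 0.14149283] [0.038 0.013 0.585]
```

View pics/c10.png

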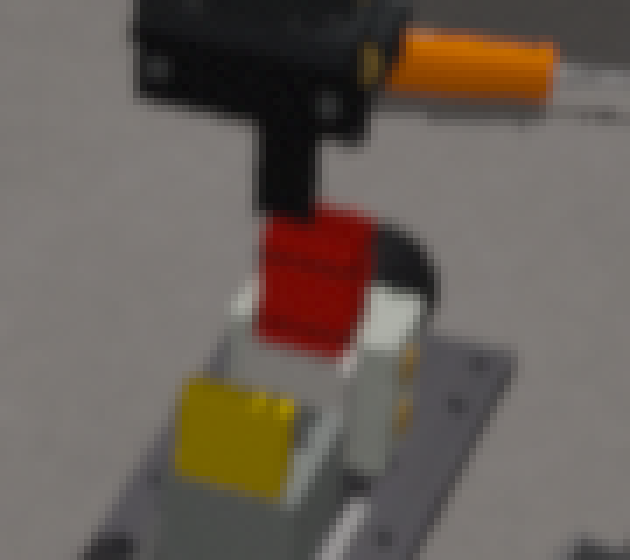

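```bash
python3 -m pendant '[[0.035,0.013,0.05,0,0,0],[0.035,0.013,0.15,0,0,0],[0.035,0.013,0.25,0,0,0],[0.035,0.013,0.35,0,0,0],[0.035,0.013,0.45,0,0,0],[0.035,0.013,0.53,0,0,0],[0.035,0.013,0.57,0,0,0],[0.035,0.013,0.57,0,0,0]]' 48 60
python3 -m pendant '[[0,0,0,0,0,0],[0,0,0,0,0,0],[0,0,0,0,0,0],[0,0,0,0,0,0],[0,0,0,0,0,0],[0,0,0,0,0,0],[0,0,0,0,0,0],[0,0,0,0,0,0]]' 20 30
```

```text
time_s: 32.05
tool_pos: [0.5883, 0.1383, 0.0855]
tool_rot: [-180.0, 0.0, 95.7]
force: [0.8, 0.1, 0.4]
grip_width: 0.0478
time_s: 33.05
tool_pos: [0.5885, 0.1418, 0.0867]
tool_rot: [179.9, -0.2, 95.8]
force: [-1.0, 5.3, 2.3]
grip_width: 0.0284
```

The grip pulls the handle towards the shoe with 5 N, because the TCP sits about 5 mm off towards -y. I'll null that before pulling.

```bash
python3 -m pendant '[[0.015,0,0,0,0,0],[0.03,0,0,0,0,0],[0.045,0,0,0,0,0],[0.05,0,0,0,0,0],[0.05,0,0,0,0,0],[0.05,0,0,0,0,0],[0.05,0,0,0,0,0],[0.05,0,0,0,0,0]]' 20 30
python3 - <<'E'
from h import *
for i in range(3):
    o=env.get_obs(); print(o["tool_pos"].round(5),o["force"].round(2),o["wrist_torque"].round(2)); 
    if i<2: viewer.read_camera("wrist")
E
```

```text
time_s: 34.05
tool_pos: [0.5885, 0.1422, 0.0865]
tool_rot: [179.9, 0.1, 95.6]
force: [-1.5, 1.6, 5.3]
grip_width: 0.028
[0.58852 0.14222 0.08654] [-1.51  1.61  5.3 ] [ 0.19  0.31 -0.06]
[0.58855 0.14224 0.08654] [-0.96  0.99  5.42] [0.21 0.27 0.05]
[0.58852 0.14221 0.08654] [-1.12  0.23  5.96] [0.19 0.31 0.  ]
```

Side force is now about 1 N. I'll draw up, keeping it moving so the end reading is taken while sliding.

```bash
python3 -m pendant '[[0,0,-0.02,0,0,0],[0,0,-0.04,0,0,0],[0,0,-0.06,0,0,0],[0,0,-0.08,0,0,0],[0,0,-0.1,0,0,0],[0,0,-0.12,0,0,0],[0,0,-0.135,0,0,0],[0,0,-0.15,0,0,0]]' 20 30
python3 - <<'E'
from h import *
for i in range(3):
    o=env.get_obs(); print(o["tool_pos"].round(5),o["force"].round(2),o["wrist_torque"].round(2)); 
    if i<2: viewer.read_camera("wrist")
E
```

```text
time_s: 35.15
tool_pos: [0.5879, 0.1424, 0.1007]
tool_rot: [-180.0, 0.1, 95.6]
force: [0.1, -2.4, -9.1]
grip_width: 0.0277
[0.58785 0.14238 0.10066] [ 0.06 -2.44 -9.11] [-0.89  0.01  0.01]
[0.58796 0.14244 0.10092] [-0.05 -3.1  -8.07] [-0.95  0.26 -0.03]
[0.58797 0.14247 0.10091] [ 0.25 -3.89 -7.04] [-0.99  0.21 -0.02]
```

Drawn up about 14 mm. The pull was 9 N including the blade's weight, with 3 N of side push against the block inflating it. I'll null the side force and pull a few millimetres more for a cleaner reading.

```bash
python3 -m pendant '[[-0.01,0,0,0,0,0],[-0.02,0,0,0,0,0],[-0.02,0,-0.005,0,0,0],[-0.02,0,-0.01,0,0,0],[-0.02,0,-0.02,0,0,0],[-0.02,0,-0.03,0,0,0],[-0.02,0,-0.04,0,0,0],[-0.02,0,-0.05,0,0,0]]' 20 30
python3 - <<'E'
from h import *
for i in range(2):
    o=env.get_obs(); print(o["tool_pos"].round(5),o["force"].round(2),o["wrist_torque"].round(2)); 
    if i<1: viewer.read_camera("wrist")
E
```

```text
time_s: 36.25
tool_pos: [0.5885, 0.1421, 0.1062]
tool_rot: [179.9, -0.1, 95.7]
force: [0.4, 3.0, -4.4]
grip_width: 0.0279
[0.5885  0.1421  0.10622] [ 0.35  3.02 -4.41] [ 0.76  0.08 -0.04]
[0.58852 0.14212 0.10637] [-0.24  3.06 -3.58] [ 0.82  0.1  -0.08]
```

With the side force reversed to +3 N, the pull reads 4.4 N. The mean of the two, less about 1 N of weight, gives a drag near 5.7 N. I'll put the side force midway and read the drag again while pushing back down.

```bash
python3 -m pendant '[[0.01,0,0.02,0,0,0],[0.01,0,0.04,0,0,0],[0.01,0,0.06,0,0,0],[0.01,0,0.08,0,0,0],[0.01,0,0.1,0,0,0],[0.01,0,0.115,0,0,0],[0.01,0,0.13,0,0,0],[0.01,0,0.145,0,0,0]]' 20 30
python3 - <<'E'
from h import *
for i in range(1):
    o=env.get_obs(); print(o["tool_pos"].round(5),o["force"].round(2),o["wrist_torque"].round(2)); 
E
```

```text
time_s: 37.3
tool_pos: [0.5905, 0.1425, 0.0939]
tool_rot: [179.7, -0.0, 95.6]
force: [0.0, 2.3, 5.6]
grip_width: 0.0275
[0.59055 0.14246 0.09389] [0.01 2.32 5.56] [ 0.32  0.01 -0.04]
```

```bash
python3 -m pendant '[[0.007,-0.01,0.02,0,0,0],[0.007,-0.02,0.04,0,0,0],[0.007,-0.02,0.06,0,0,0],[0.007,-0.02,0.08,0,0,0],[0.007,-0.02,0.095,0,0,0],[0.007,-0.02,0.1,0,0,0],[0.007,-0.02,0.1,0,0,0],[0.007,-0.02,0.1,0,0,0]]' 20 30
python3 -m pendant '[[0,0,-0.02,0,0,0],[0,0,-0.04,0,0,0],[0,0,-0.06,0,0,0],[0,0,-0.08,0,0,0],[0,0,-0.1,0,0,0],[0,0,-0.12,0,0,0],[0,0,-0.14,0,0,0],[0,0,-0.15,0,0,0]]' 20 30
python3 - <<'E'
from h import *
for i in range(2):
    o=env.get_obs(); print(o["tool_pos"].round(5),o["force"].round(2),o["wrist_torque"].round(2)); 
    if i<1: viewer.read_camera("wrist")
E
```

```text
time_s: 38.3
tool_pos: [0.5891, 0.1425, 0.0864]
tool_rot: [179.6, -0.1, 95.6]
force: [-4.4, 0.4, 16.7]
grip_width: 0.0282
time_s: 39.3
tool_pos: [0.5848, 0.1422, 0.0957]
tool_rot: [-179.8, 0.0, 95.6]
force: [-1.0, -1.1, -6.8]
grip_width: 0.0277
[0.58483 0.14216 0.09569] [-1.03 -1.12 -6.81] [-0.32  0.2  -0.04]
[0.58498 0.14217 0.09588] [-1.24 -1.17 -7.26] [-0.33  0.42 -0.07]
```

The cleanest pull so far reads about 7 N with 1 N of side force. Taking off about 1 N of weight and the side-force share leaves a drag of about 5.3 N, which is on target, so I'll leave the setting. Now I'll push the blade home.

```bash
python3 -m pendant '[[-0.005,0.01,0.03,0,0,0],[-0.005,0.02,0.06,0,0,0],[-0.005,0.02,0.09,0,0,0],[-0.005,0.02,0.12,0,0,0],[-0.005,0.02,0.145,0,0,0],[-0.005,0.02,0.15,0,0,0],[-0.005,0.02,0.15,0,0,0],[-0.005,0.02,0.14,0,0,0]]' 20 30
```

```text
time_s: 40.35
tool_pos: [0.5915, 0.1428, 0.0864]
tool_rot: [179.6, -0.1, 95.6]
force: [-0.7, -1.0, 6.2]
grip_width: 0.028
```

```bash
python3 -m pendant '[[0,0,0,0,0,0],[0,0,0,0,0,0],[0,0,0,0,0,0],[0,0,-0.02,0,0,0],[0,0,-0.2,0,0,0],[0,0,-0.4,0,0,0],[0,0,-0.6,0,0,0],[0,0,-0.8,0,0,0]]' 46 60
python3 -m pendant '[[-0.1,-0.1,-0.1,0,0,0],[-0.1,-0.2,-0.2,0,0,0],[-0.1,-0.35,-0.3,0,0,0],[-0.1,-0.5,-0.4,0,0,0],[-0.1,-0.65,-0.4,0,0,0],[-0.1,-0.8,-0.4,0,0,0],[-0.1,-0.9,-0.4,0,0,0],[-0.1,-1,-0.4,0,0,0]]' 46 60
python3 - <<'E'
from h import *
a,_=snap("scene","s12"); b,_=snap("top","t12")
s=cv2.resize(a["frame"][150:230,275:365],None,fx=5,fy=5,interpolation=3)[:,:,::-1]
t=cv2.resize(b["frame"][150:230,170:280],None,fx=3.5,fy=3.5,interpolation=3)[:,:,::-1]
t=cv2.copyMakeBorder(t,0,400-t.shape[0],0,0,0);cv2.imwrite("pics/c12.png",np.hstack([s,t])[:, :800])
E
```

```text
time_s: 41.35
tool_pos: [0.5884, 0.1425, 0.1644]
tool_rot: [179.9, -0.0, 95.7]
force: [0.2, -0.5, -0.6]
grip_width: 0.0462
time_s: 42.35
tool_pos: [0.4887, 0.1225, 0.202]
tool_rot: [-180.0, 0.0, 95.7]
force: [0.3, 0.1, -0.6]
grip_width: 0.0462
```

View pics/c12.png

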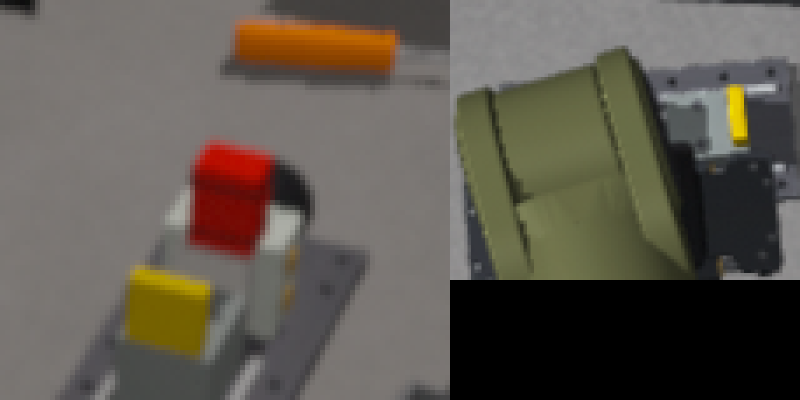

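The scene view shows the blade standing in the gap, with its handle at crop (233,198), apparently home and upright. I'll compare its mask with the earlier home picture for height and lean.

```bash
python3 - <<'E'
from h import *
for n in ("s8","s10","s12"):
    f=cv2.imread(f"pics/{n}.png")[:,:,::-1].copy(); m=mask(f,[0,150,60],[6,255,255]); m[:150]=0;m[230:]=0;m[:,:275]=0;m[:,365:]=0
    ys,xs=np.nonzero(m)
    print(n,"bottom",ys.max(),"top",ys.min(),"left/right per row",[(int(y),int(xs[ys==y].min()),int(xs[ys==y].max())) for y in (182,187,192,196,198)])
d=viewer.read_camera("scene")
yd=np.array([-.099,.995,0]);xd=np.array([.995,.099,0]);g=np.array([.5866,.1462,.0])
for z in(.07,.12):print(z,proj(d,[g-yd*.0025+xd*a*.018+yd*b*.014+[0,0,z] for a in(-1,1) for b in(-1,1)]).round(1).tolist())
E
```

```text
s8 bottom 200 top 179 left/right per row [(182, 317, 327), (187, 312, 327), (192, 312, 325), (196, 312, 325), (198, 312, 324)]
s10 bottom 200 top 180 left/right per row [(182, 313, 327), (187, 313, 327), (192, 313, 326), (196, 312, 325), (198, 313, 324)]
s12 bottom 200 top 179 left/right per row [(182, 314, 329), (187, 314, 329), (192, 314, 327), (196, 313, 326), (198, 314, 325)]
0.07 [[310.2, 198.7], [313.8, 193.1], [323.6, 202.0], [326.9, 196.2]]
0.12 [[311.2, 182.4], [314.8, 176.8], [324.9, 185.5], [328.4, 179.9]]
```

The handle's bottom row is 200, the same as when it was seated, with no lean and only 1 to 2 px of shift along the gap. I'm handing in.

```bash
python3 -c "
from cell import env
print(env.get_obs()['force'],env.get_obs()['time_s']); env.sign_off()"
```

```text
[0.09912014 0.23301365 0.38917746] 42.5
the job is handed in; nothing more can be done
```

I set the pump and handed the job in at 42.5 s. The blade stands home in the gap, nipped and released.

I took the red-handled blade from the blue stand and slid it fully home into the gap. I then pushed the carriage in by its lug until the push rose from about 12 N to 17–18 N. With the fingers off the carriage, I drew the blade up about 14 mm, then another 5 mm. I pushed it home, drew it up again by about 9 mm, and finally pushed it home and let go.

**Drag:** the readings did not agree well.
- Three pulls read 9, 4.4 and about 7 N, including about 1 N of blade weight, depending on the side force from the grip.
- The pull with the least side force gives about 5.3 N of drag, which puts the shoe's pressing force at roughly 4.5 N.
- The push-down reading suggested a little more, about 6.6 N or above.
- Because this was within the uncertainty, I did not readjust the carriage.

**Last checks:** in the scene picture the handle's underside sits at the same level as when first seated. It shows no visible lean and has shifted about 2–3 mm along the gap. The arm is clear with about zero force on it. I did not check the bystanders in a final picture, but no move went near them and no unexpected contact force showed.

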